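# Open the stain remover with the push-and-turn cap

### The arm

A 6-joint arm with a two-finger parallel gripper is mounted at the origin on the work surface. World frame = base frame: x ahead of the robot, y to its left, z up, the work surface at z = 0. Lengths are in m, angles in rad, forces in N, time in s.
With the tool pointing down it reaches from about 0.35 to 0.8 m from the base axis. Payload 7.3 kg.
Tool frame: the origin (TCP) lies on the mounting face of the last link; the fingertips stand 173 mm ahead of it and the grasp point (between the pads) lies 155 mm ahead of it; z points along the fingers, y is the line along which they close (so a half turn about z gives the same grasp; the last joint's range is limited). The gripper opens to 85 mm and grips with 20 to 120 N. Pads are 22 mm wide; open, the fingers measure 114 mm over their backs; the gripper's body (76 mm by 85 mm) begins 54 mm behind the grasp point. The pads swing forward as they close: fully open they stand 13 mm farther back than shut.
Start: joints at [1.118, 0.342, 1.524, -0, 1.275, -0.146], TCP at [0.159, 0.5, 0.405] pointing down, gripper open.
Joint ranges: [-2.53, 2.53], [-0.77, 2.02], [0.04, 2.7], [-1, 4.14], [0.28, 2.66], [-3.11, 3.11]. Speed limits (rad/s): [2.57, 2.57, 3.14, 3.14, 3.14, 3.14].

### API

Orientations are given as a unit quaternion [w, x, y, z].
In Python, from rig import bot gives the robot as it stands. The module is installed in compiled form; this text tells all that it offers.
- The arm moves only by the shell command python3 -m handwheel 'ROWS'. ROWS is text: rows parted by semicolons, each of 7 numbers parted by spaces: the shift along the world's x, y, z in units of 25 mm (1.0 is 25 mm), then the turn, a rotation vector about the world's x, y, z in units of 8 degrees (1.0 is 8 degrees), then the opening, from 0 (shut) to 1 (fully open). A call has exactly 5 rows; each row is the pose to reach, as a shift and turn from the pose commanded when the call began; what a row does not reach only later rows make up. A row lasts 1/10 s, in which the tool goes at most 50 mm and 8.59 degrees, less where a joint would pass 70% of its speed; a pose out of reach is approached as far as the arm can. A call with a gripper value outside its range is refused whole. The fingers move at their own pace and stop on an object; the grip force is fixed at half the most. Time passes only in rows, so rows that repeat a pose let the fingers close, or fill a call up. It gives the time, the measured TCP pose, the force, the opening and the grip force at its end, in the units of the state.
- bot.get_state(): the state, without advancing time (a new reading comes with each control period).
- bot.camera(name): name is "scene" or "top" or "wrist"; returns a dict with "color" (420x560x3 uint8, blue, green, red), "mtx" (3x3 intrinsics, pixels), "R" (3x3) and "t" (3): a world point X has camera coordinates R X + t. Camera axes: x right, y down, z forward; pixel columns grow to the right and rows downward; lengths in m; the calibration is good to about 2 mm. A picture is of the moment at which its call begins. There is no depth.
- bot.hand_in(): hands the job in; it is judged then, once.
The state is a dict: "time_s": time; "qpos": joint angles; "qd": joint speeds; "joint_efforts": joint torques, N m; "eef_pos": TCP position; "tool_rot": TCP orientation; "ft_force": force on the tool from outside, world axes, zero at the start; "ft_torque": the same for the moment, N m; "grip_width": finger opening in m; "grasp_force": force on a finger pad.
Only numpy, scipy, OpenCV 4.12 (cv2) and the standard library are available. Lean on these libraries where they do the work, as an engineer would, in place of code of your own. Each camera call takes 0.05 s, during which the arm holds its last target. There are 200 camera calls.

### The job

Slide the bottle caddy along its rail, out from under the wire shelf, until it clicks into the next stop. Then press the red push-and-turn safety cap down and, keeping it pressed, twist it counter-clockwise (seen from above) until it is free, and lift it straight up. Leave the bottle standing in the caddy at that stop and everything else on the table where it lies, and finish while holding the cap upright in the gripper, still, a few centimetres clear above the open bottle: do not put it down or let go.

Things in the scene. Friction and masses are not known exactly. Their poses are not given: they have to be found in the camera images.
- rail: Aluminium rail screwed to the table, 500 mm long along its y, 62 mm wide, 18 mm high, a dark click strip on its near (-x) side. Origin: on the table, on the rail's centre line, at the second stop. x points across, away from the robot; -y points along the rail from the parking stop to the others. Stops at y = +200 mm (parked, under the shelf), 0 (second), -140 mm (third).
- caddy (a joint): How far the caddy has slid from the parking stop along the rail's -y, in m: 0 parked (start), 0.200 clicked into the next stop, 0.340 third stop (too far). Sliding takes about 2 N, a click ridge into or out of a stop about 8 N; the ridges lie about 6 mm either side of a stop. Let go of within 3 mm of a stop it stays there. The caddy, a grey tray, weighs 0.45 kg.
- caddy_tab (a point): Middle of the top edge of the caddy's orange push tab, an upright plate on a tongue, 130 mm from the bottle's axis towards the rail's -x (near side). The tab is 8 mm thick (along the rail), 40 mm wide (across it), its top 92 mm above the table. The tongue under it is 26 mm wide, its top 28 mm above the table. Axes as the rail's. Grip it or push its side.
- caddy_seat (a point): Centre of the floor of the caddy's square pocket, where the bottle's underside rests, 28 mm above the table; axes as the rail's. The pocket is 66 mm wide inside and 32 mm deep and keeps the bottle from turning.
- bottle: White square stain-remover bottle with blue label panels, 64 x 64 x 100 mm with sloping shoulders up to 118 mm and a 33 mm neck up to 147 mm; 0.3 to 0.6 kg, loose in the caddy's pocket. Origin at the centre of its underside, z up.
- cap: Red push-and-turn safety cap, 52 mm across, 30 mm high, ribbed, white arrow bar on top, 55 g. Origin: centre of its lower rim, z up; top at z = +30 mm. Seated, the rim is 132 mm above the bottle's underside, 160 mm above the table. Pressed fully down, it turns counter-clockwise (from above) past its lock and lifts off between 55 and 125 degrees of turn, 80 is good. Lifting 20 mm clears the neck.
- liner (a joint): Sprung liner inside the cap: how far the cap is pressed down, in m: 0 seated, locked; 0.0055 or more frees the lock; 0.007 fully down; -0.005 when the cap is off. The spring resists with 4 N at first and about 10 N fully down; keep pressing while turning. Unpressed the cap turns only a few degrees, then two teeth on the neck stop it.
- shelf: White wire shelf on two posts screwed to the table, over the parked caddy, its wires 218 to 251 mm above the table, with a blue tub on it. Origin on the table, about under the parked bottle's axis; axes as the rail's. The wires cover x from -40 to +170 mm and y from -65 to +190 mm; the posts stand at x = +120 mm. The orange tab stays 70 mm or more in front of the shelf.
- jar: Green glass jar with a metal lid, 70 mm diameter, 100 mm high, upright behind the rail. Origin at the centre of its underside. To be left alone.
- lint_roller: Lint roller lying on the table, 240 mm long, 42 mm thick, purple handle; origin under its middle, long axis x. To be left alone.
- stain_brush: Wooden stain brush, about 200 mm long, 34 mm high; origin under the middle of its head, long axis x, handle to -x. To be left alone.
- clip_a: Black binder clip, about 41 x 46 mm, 20 mm high, on the table in front of the rail. Origin under its middle. To be left alone.
- clip_b: Black binder clip like the other, behind the rail. To be left alone.
- hanger_hook: Steel hanger hook lying flat, 140 mm long, 8 mm thick; origin under its middle. To be left alone.

How it is judged:
On the way, in this order (a step that is already met when the one before it is completed fails the run):
1. the caddy has clicked into the next stop, with the cap still on (value of joint caddy between 0.195 and 0.205 m and velocity of joint caddy below 0.02 m/s and z of cap in the frame of bottle below 0.135 m), for 0.3 s.
2. the cap is pressed down (z of cap in the frame of bottle below 0.1275 m and value of joint caddy between 0.195 and 0.205 m), for 0.1 s.
3. the cap is turned past its lock on the neck (angle between the x axis of cap and the x axis of bottle, either way round above 0.8 rad and z of cap in the frame of bottle below 0.14 m), for 0.05 s.
4. the cap is lifted off above the bottle (z of cap in the frame of bottle above 0.157 m and contact force between the fingers and cap above 1 N), for 0.2 s.
At the end, for the whole second after the job is handed in: Caddy at the second stop (within 5 mm), bottle seated upright in its pocket (raised under 5 mm); the gripper holds the cap still, upright within 0.3 rad, 25 to 168 mm above its seated height, within 40 mm of the bottle's axis, not touching the bottle (all of step 4 and value of joint caddy between 0.195 and 0.205 m and z of bottle in the frame of caddy_seat below 0.005 m and angle between bottle's own z axis and vertical below 0.1 rad and z of cap in the frame of bottle below 0.3 m and horizontal distance between cap and bottle below 0.04 m and angle between cap's own z axis and vertical below 0.3 rad and linear speed of cap below 0.03 m/s and contact force between cap and bottle below 0.1 N); the arm keeps its last pose, push and grip.
It fails at once if the bottle is pulled up out of the caddy's pocket (z of bottle in the frame of caddy_seat above 0.015 m).
It fails at once if the bottle is tipped (angle between bottle's own z axis and vertical above 0.2 rad).
It fails at once if a bystander (jar, lint roller, brush, clip or hook) is disturbed: moved more than 20 mm (distance of any of jar, lint_roller, stain_brush, clip_a, clip_b, hanger_hook from where it was at the start of the episode above 0.02 m).
It also fails if it takes over 58 s, if anything falls off the work surface, if the arm or the gripper's body presses on something with over 40 N, if the wrist force passes 120 N, or if a joint passes its speed limit or range.

## Working session

There is one attempt and no reset: what is moved stays moved. The work goes in short steps, Python scripts to look and compute and a shell command to move; the robot and the scene stay as the last step left them, time stands still between calls to the robot, and variables do not carry over. Pictures are saved under pics/ and viewed, at most 10 in all, crops included, and the job is handed in when it is done.

```bash
mkdir -p pics; python3 - <<'E'
from rig import bot
import cv2,pickle
d={}
for n in("scene","top"):
    c=bot.camera(n);d[n]=c;cv2.imwrite(f"pics/{n}0.png",c["color"]);print(n,-c["R"].T@c["t"])
pickle.dump(d,open("d0.pkl","wb"))
s=bot.get_state();print(s["time_s"],s["eef_pos"],s["tool_rot"],s["grip_width"])
E
```

```text
scene [ 1.06046612 -0.55734667  0.79305123]
top [ 0.42521023 -0.0574348   1.44855651]
0.1 [0.1584652  0.50039032 0.40410064] [-2.09069523e-04  1.52778465e-01  9.88260223e-01 -6.54430189e-04] 0.0855625260412288
```

View pics/scene0.png

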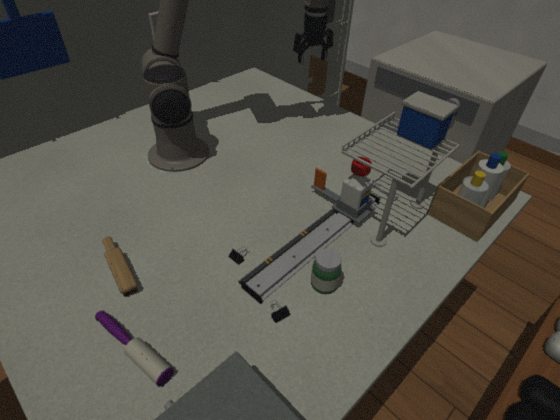

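View pics/top0.png

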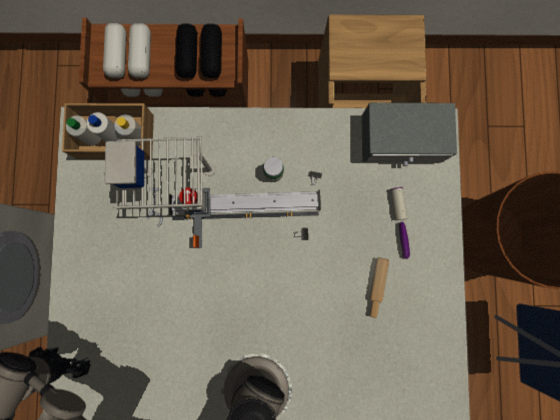

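The scene view shows the orange tab at (320,178), the red cap at (361,166) under the shelf, and the rail running to (250,290). In the top view the tab is at (196,240), the cap at (188,196), and the rail runs right to about (320,202). Next I'll measure these points.

```bash
cat > h.py <<'E'
import numpy as np,cv2
def ray(c,uv):
    p=np.linalg.solve(c["mtx"],[uv[0],uv[1],1]);return -c["R"].T@c["t"],c["R"].T@p
def onz(c,uv,z):
    o,d=ray(c,uv);return o+d*(z-o[2])/d[2]
def tri(c1,u1,c2,u2):
    o1,d1=ray(c1,u1);o2,d2=ray(c2,u2)
    s=np.linalg.lstsq(np.c_[d1,-d2],o2-o1,rcond=None)[0];a,b=o1+d1*s[0],o2+d2*s[1]
    return (a+b)/2,np.linalg.norm(a-b)
def proj(c,X):
    p=c["mtx"]@(c["R"]@np.array(X)+c["t"]);return p[:2]/p[2]
def blob(c,lo,hi,roi):
    x0,y0,x1,y1=roi;h=cv2.cvtColor(c["color"],cv2.COLOR_BGR2HSV)
    m=cv2.inRange(h,np.array(lo),np.array(hi));k=np.zeros_like(m);k[y0:y1,x0:x1]=m[y0:y1,x0:x1]
    n,l,s,ce=cv2.connectedComponentsWithStats(k);i=1+np.argmax(s[1:,4]);return ce[i],s[i],(l==i)
E
python3 - <<'E'
from h import *
import pickle
d=pickle.load(open("d0.pkl","rb"));S,T=d["scene"],d["top"]
a=blob(S,(5,150,90),(18,255,255),(300,160,335,195));b=blob(T,(5,150,80),(18,255,255),(180,228,210,255))
print("tab",a[:2],b[:2],tri(S,a[0],T,b[0]),onz(T,b[0],.092))
e=blob(S,(0,150,60),(4,255,255),(340,150,380,185));f=blob(T,(0,150,60),(4,255,255),(170,180,210,215))
print("cap",e[:2],f[:2],tri(S,e[0],T,f[0]),onz(T,f[0],.19))
# rail
g=cv2.cvtColor(T["color"],cv2.COLOR_BGR2GRAY)
for x in range(215,318,12): print(x,g[186:222,x].tolist())
print(g[200,306:330].tolist(),g[206,306:330].tolist())
cv2.imwrite("pics/z0.png",np.hstack([cv2.resize(S["color"][140:310,230:400],(400,400)),cv2.resize(T["color"][125:265,100:240],(400,400),interpolation=cv2.INTER_CUBIC)]))
E
```

```text
tab (array([320.44444444, 170.88888889]), array([316, 168,  10,   6,  18], dtype=int32)) (array([195.32307692, 240.98461538]), array([193, 235,   6,  13,  65], dtype=int32)) (array([0.48369304, 0.19645722, 0.08858284]), np.float64(0.0027888097317544805)) [0.48255132 0.19482179 0.092     ]
cap (array([360.42168675, 166.19277108]), array([352, 160,  17,  15,  83], dtype=int32)) (array([189.18518519, 195.66666667]), array([186, 187,   6,  17,  54], dtype=int32)) (array([0.61550223, 0.2006075 , 0.17551107]), np.float64(0.0016045182088835228)) [0.61395123 0.19820846 0.19      ]
215 [145, 145, 147, 152, 154, 154, 151, 153, 150, 155, 144, 151, 161, 164, 162, 163, 164, 160, 161, 163, 164, 161, 163, 111, 137, 163, 127, 124, 96, 51, 48, 53, 95, 136, 150, 151]
227 [150, 148, 150, 149, 146, 147, 145, 151, 161, 166, 167, 167, 164, 162, 162, 161, 159, 159, 165, 162, 161, 163, 161, 137, 153, 171, 161, 120, 73, 47, 48, 50, 119, 150, 149, 147]
239 [152, 152, 151, 150, 146, 148, 149, 133, 147, 146, 162, 164, 166, 162, 161, 161, 159, 159, 167, 165, 163, 160, 118, 137, 165, 136, 136, 105, 53, 51, 46, 56
[... 641 characters left out ...]
 171, 171, 174, 174, 173, 178, 145, 158, 178, 154, 127, 112, 89, 84, 98, 124, 151, 152, 153, 153, 154]
299 [151, 148, 151, 153, 151, 153, 167, 173, 172, 169, 169, 171, 171, 173, 172, 173, 170, 174, 174, 172, 138, 154, 175, 160, 155, 129, 92, 77, 73, 74, 131, 157, 155, 150, 149, 153]
311 [151, 152, 152, 154, 153, 149, 157, 144, 157, 173, 173, 173, 170, 139, 127, 160, 178, 178, 175, 180, 126, 149, 175, 137, 135, 106, 65, 64, 66, 102, 143, 152, 154, 153, 156, 157]
[174, 172, 169, 172, 170, 127, 85, 113, 161, 172, 171, 121, 65, 54, 92, 144, 154, 152, 149, 152, 154, 155, 153, 149] [130, 131, 132, 130, 131, 126, 128, 128, 127, 128, 129, 123, 70, 48, 83, 141, 152, 155, 154, 155, 154, 155, 150, 150]
```

View pics/z0.png

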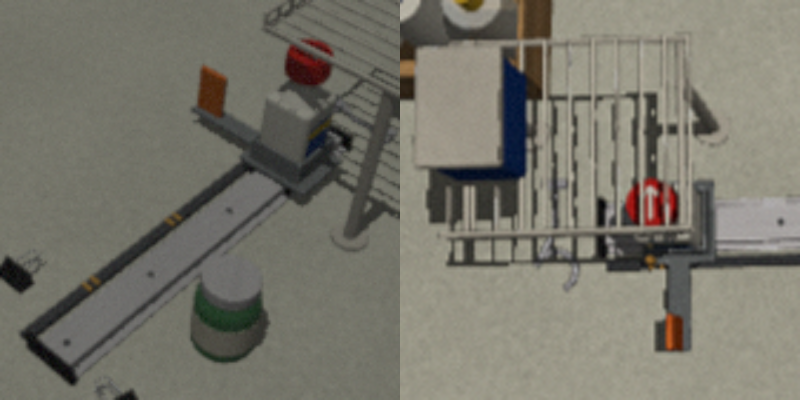

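Crops: tab and cap are clearly visible. The orange stop marks on the strip sit near scene (303,233)/(267,260). Now the rail direction, stops and tab ends.

```bash
python3 - <<'E'
from h import *
import pickle
d=pickle.load(open("d0.pkl","rb"));S,T=d["scene"],d["top"]
g=cv2.cvtColor(T["color"],cv2.COLOR_BGR2GRAY).astype(float)
P=[]
for x in list(range(214,244,3))+list(range(258,282,3))+list(range(300,318,3)):
    col=g[209:224,x];i=int(np.argmin(col))
    while col[i]<105:i+=1
    P.append(onz(T,(x,209+i-1+(105-col[i-1])/(col[i]-col[i-1])),0.005)[:2])
P=np.array(P);k=np.polyfit(P[:,1],P[:,0],1);print("strip edge slope dx/dy",k,np.std(P[:,0]-np.polyval(k,P[:,1])))
h=cv2.cvtColor(T["color"],cv2.COLOR_BGR2HSV)
for c,roi,z in((T,(240,205,262,222),.018),(T,(280,205,300,222),.018),(S,(293,225,312,245),.018),(S,(258,250,280,270),.018)):
    b=blob(c,(10,90,60),(30,255,255),roi);print("mark",b[0],b[1][4],onz(c,b[0],z))
for c,roi in((S,(305,160,335,195)),(T,(180,228,210,255))):
    b=blob(c,(3,120,50),(20,255,255),roi);ys,xs=np.nonzero(b[2])
    for y in range(ys.min(),ys.max()+1): print(y,xs[ys==y].min(),xs[ys==y].max(),end="; ")
    print()
    cv2.imwrite
for y in(237,241,245):
    print([tuple(int(v) for v in T["color"][y,x]) for x in range(191,201)])
print(onz(T,(194,241),.092),onz(T,(198,241),.092))
for n in("jar",):print(onz(T,(273,168),.1))
print("clip a",onz(T,(304,234),.01))
E
```

```text
strip edge slope dx/dy [-0.03642278  0.56929358] 0.0006332404734265521
mark [250. 215.] 11 [0.57454327 0.02535673 0.018     ]
mark [291.  213.5] 10 [ 0.58031603 -0.11355986  0.018     ]
mark [305.1 231.8] 10 [0.58390098 0.02974779 0.018     ]
mark [270.16666667 258.75      ] 12 [ 0.58819141 -0.10790247  0.018     ]
168 316 317; 169 316 319; 170 316 321; 171 315 322; 172 315 324; 173 315 325; 174 316 325; 175 315 325; 176 315 325; 177 315 324; 178 315 324; 179 315 324; 180 315 324; 181 314 324; 182 314 324; 183 314 324; 184 314 324; 185 315 323; 186 317 323; 187 319 323; 188 321 323; 189 322 323; 
235 193 195; 236 193 198; 237 193 198; 238 193 198; 239 193 198; 240 193 198; 241 193 198; 242 193 198; 243 193 198; 244 193 198; 245 193 198; 246 193 198; 247 193 198; 
[(88, 96, 98), (62, 72, 77), (31, 67, 144), (26, 79, 172), (14, 50, 120), (7, 35, 86), (5, 32, 81), (17, 36, 80), (79, 80, 86), (86, 87, 84)]
[(50, 54, 51), (49, 58, 67), (35, 81, 156), (33, 89, 182), (17, 54, 125), (13, 37, 89), (2, 29, 80), (14, 35, 79), (78, 81, 86), (86, 87, 84)]
[(48, 53, 54), (51, 57, 68), (30, 77, 154), (37, 95, 187), (25, 63, 134), (9, 36, 89), (2, 32, 81), (23, 40, 86), (81, 81, 87), (91, 89, 87)]
[0.4824818  0.19904703 0.092     ] [0.48254357 0.18626963 0.092     ]
[ 0.71900618 -0.05208499  0.1       ]
clip a [ 0.51146494 -0.15800933  0.01      ]
```

```bash
python3 -m handwheel '1.5 -1.5 0 0 0 0.6 1;3 -3 0 0 0 1.2 1;4.5 -4.5 0 0 0 1.8 1;6 -6 0 0 0 2.46 1;7.5 -7.2 0 0 0 2.46 1'; python3 -m handwheel '1.5 -1.5 -1 0 0 0 1;3 -3 -2 0 0 0 1;4.5 -4 -3 0 0 0 1;5.3 -4.84 -4 0 0 0 1;5.3 -4.84 -4 0 0 0 1'
python3 - <<'E'
from rig import bot
import cv2,pickle
from h import *
s=bot.get_state();print(s["time_s"],s["eef_pos"],s["tool_rot"],s["qpos"])
c=bot.camera("wrist");cv2.imwrite("pics/w1.png",c["color"]);pickle.dump(c,open("w1.pkl","wb"))
b=blob(c,(3,120,50),(20,255,255),(0,0,560,420));print(b[:2])
print(onz(c,b[0],.092),proj(c,[.4825,.1993,.092]))
E
```

```text
time_s: 0.6
eef_pos: [0.339, 0.3252, 0.4046]
tool_rot: [-0.0, -0.02, 1.0, -0.0]
ft_force: [0.1, 1.0, 0.3]
grip_width: 0.0857
grasp_force: 0.0
time_s: 1.1
eef_pos: [0.4726, 0.2028, 0.3011]
tool_rot: [-0.002, -0.016, 1.0, -0.001]
ft_force: [0.6, 0.2, 0.2]
grip_width: 0.0858
grasp_force: 0.0
1.1 [0.4725706  0.20283992 0.30105828] [-2.48113316e-03 -1.62627808e-02  9.99864177e-01 -9.96514955e-04] [ 2.56539282e-01  4.33241398e-01  1.69802694e+00 -8.88319211e-04
  1.01561849e+00 -1.34631393e+00]
(array([271.33308327, 248.87771943]), array([ 264,  201,   15,   95, 1333], dtype=int32))
[0.47495124 0.20053965 0.092     ] [268.68990586 261.64554227]
```

View pics/w1.png

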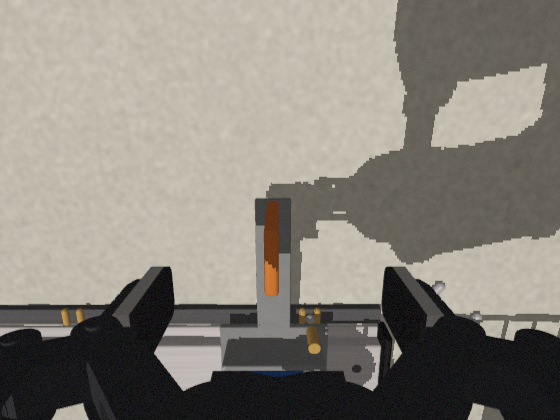

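Wrist view: the tab lies edge-on at columns 264–279, rows 201–296, between the open fingers at (160,290) and (400,290). The parked stop's marks are at (309,312) and the second stop's at (72,317).

```bash
python3 - <<'E'
from h import *
import pickle
c=pickle.load(open("w1.pkl","rb"));b=blob(c,(3,120,50),(20,255,255),(0,0,560,420))
for y in range(200,298,8):
    xs=np.nonzero(b[2][y])[0]
    if len(xs):print(y,xs.min(),xs.max(),c["color"][y,xs[len(xs)//2]])
print(-c["R"].T@c["t"])
for x in(.4625,.4825,.5025):print(proj(c,[x,.199,.092]),proj(c,[x,.199,.03]))
print(onz(c,(271.5,296.5),.092),onz(c,(268,200.5),.03),onz(c,(271.5,201),.092),onz(c,(71,317),.018),onz(c,(309,312),.018))
E
```

```text
208 267 278 [ 22  51 100]
216 266 278 [20 50 97]
224 265 278 [19 48 97]
232 264 278 [ 17  54 106]
240 264 278 [ 17  54 106]
248 264 278 [ 19  55 106]
256 264 278 [ 18  56 107]
264 264 278 [ 32  84 158]
272 264 278 [ 52 116 203]
280 265 278 [ 51 116 200]
288 265 278 [ 48 113 199]
[0.40245995 0.20196833 0.27015031]
[269.09028931 227.00168941] [271.3345635  198.80868079]
[268.14251928 261.62862748] [270.56256844 225.86315803]
[267.24636604 294.36973759] [269.8228986 251.7848016]
[0.503758   0.20143162 0.092     ] [0.46380151 0.19669153 0.03      ] [0.44817349 0.19988517 0.092     ] [0.5699697  0.03859366 0.018     ] [0.55880573 0.23192266 0.018     ]
```

```bash
python3 -m handwheel '0.12 0.04 -1 0 0 0 1;0.12 0.04 -2 0 0 0 1;0.12 0.04 -3 0 0 0 1;0.12 0.04 -3 0 0 0 1;0.12 0.04 -3 0 0 0 1'; for i in 1 2; do python3 -m handwheel '0 0 0 0 0 0 0;0 0 0 0 0 0 0;0 0 0 0 0 0 0;0 0 0 0 0 0 0;0 0 0 0 0 0 0'; done
```

```text
time_s: 1.65
eef_pos: [0.4735, 0.2077, 0.2305]
tool_rot: [0.0, -0.019, 1.0, 0.0]
ft_force: [-0.6, -0.6, 1.0]
grip_width: 0.0853
grasp_force: 0.0
time_s: 2.15
eef_pos: [0.474, 0.206, 0.2304]
tool_rot: [0.0, -0.019, 1.0, -0.001]
ft_force: [-1.8, -8.0, 4.2]
grip_width: 0.0123
grasp_force: 3.0
time_s: 2.65
eef_pos: [0.474, 0.2054, 0.2304]
tool_rot: [0.0, -0.018, 1.0, -0.001]
ft_force: [-0.2, -11.3, 7.9]
grip_width: 0.0072
grasp_force: 60.1
```

```bash
python3 -m handwheel '0 -0.2 0 0 0 0 0;0 -0.2 0 0 0 0 0;0 -0.2 0 0 0 0 0;0 -0.2 0 0 0 0 0;0 -0.2 0 0 0 0 0';  python3 -m handwheel '0.02 -0.4 0 0 0 0 0;0.03 -0.8 0 0 0 0 0;0.05 -1.3 0 0 0 0 0;0.07 -1.8 0 0 0 0 0;0.08 -2.3 0 0 0 0 0'
```

```text
time_s: 3.15
eef_pos: [0.4741, 0.2009, 0.2305]
tool_rot: [0.0, -0.018, 1.0, -0.001]
ft_force: [-0.4, -8.2, 7.5]
grip_width: 0.0071
grasp_force: 60.5
time_s: 3.65
eef_pos: [0.476, 0.1444, 0.2304]
tool_rot: [0.001, -0.018, 1.0, 0.0]
ft_force: [-0.4, 1.4, 5.3]
grip_width: 0.0069
grasp_force: 60.6
```

```bash
python3 -m handwheel '0.02 -0.5 0 0 0 0 0;0.04 -1 0 0 0 0 0;0.06 -1.5 0 0 0 0 0;0.07 -2 0 0 0 0 0;0.09 -2.5 0 0 0 0 0'
```

```text
time_s: 4.15
eef_pos: [0.4783, 0.0818, 0.2304]
tool_rot: [0.001, -0.018, 1.0, 0.0]
ft_force: [-1.1, 1.5, 5.9]
grip_width: 0.0073
grasp_force: 60.7
```

```bash
python3 -m handwheel '0.02 -0.5 0 0 0 0 0;0.04 -1 0 0 0 0 0;0.06 -1.6 0 0 0 0 0;0.08 -2.2 0 0 0 0 0;0.1 -2.7 0 0 0 0 0'; python3 -m handwheel '0 -0.1 0 0 0 0 0;0.01 -0.2 0 0 0 0 0;0.01 -0.3 0 0 0 0 0;0.01 -0.4 0 0 0 0 0;0.01 -0.4 0 0 0 0 0'
cat > m.py <<'E'
from h import *
from rig import bot
import pickle
d=pickle.load(open("d0.pkl","rb"));T0=d["top"]
s=bot.get_state();print(s["time_s"],s["eef_pos"],s["ft_force"])
c=bot.camera("top");cv2.imwrite("pics/top_now.png",c["color"]);pickle.dump(c,open("t1.pkl","wb"))
sc=bot.camera("scene");pickle.dump(sc,open("s1.pkl","wb"));cv2.imwrite("pics/scene_now.png",sc["color"])
E
python3 m.py
```

```text
time_s: 4.65
eef_pos: [0.4808, 0.014, 0.2304]
tool_rot: [0.001, -0.018, 1.0, 0.0]
ft_force: [0.7, 3.2, 6.2]
grip_width: 0.0073
grasp_force: 60.8
time_s: 5.15
eef_pos: [0.4811, 0.0046, 0.2304]
tool_rot: [0.001, -0.018, 1.0, -0.0]
ft_force: [0.2, -1.2, 6.4]
grip_width: 0.0077
grasp_force: 60.9
5.15 [0.48110226 0.00457624 0.23042099] [ 0.22621626 -1.17762465  6.42098811]
```

View pics/top_now.png

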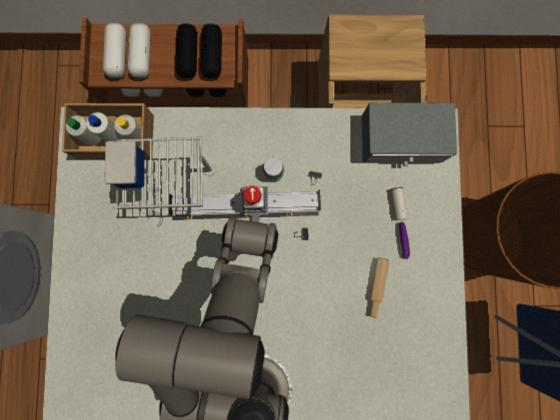

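Top view: caddy out from under the shelf, cap fully visible at (253,195), jar at (273,168) clear. Small steps to feel the stop's centre.

```bash
for i in 1 2 3; do python3 -m handwheel '0 -0.04 0 0 0 0 0;0 -0.08 0 0 0 0 0;0 -0.08 0 0 0 0 0;0 -0.08 0 0 0 0 0;0 -0.08 0 0 0 0 0' | egrep 'eef|force:' ; done
```

```text
eef_pos: [0.4812, 0.0023, 0.2304]
ft_force: [-0.4, -1.0, 5.5]
grasp_force: 60.8
eef_pos: [0.4812, 0.0001, 0.2304]
ft_force: [0.3, -1.4, 5.7]
grasp_force: 60.8
eef_pos: [0.4812, -0.0016, 0.2304]
ft_force: [0.4, -0.3, 4.2]
grasp_force: 60.7
```

```bash
python3 - <<'E'
from h import *
import pickle
T=pickle.load(open("t1.pkl","rb"));S=pickle.load(open("s1.pkl","rb"))
f=blob(T,(0,150,60),(6,255,255),(235,180,270,215));e=blob(S,(0,150,60),(6,255,255),(200,100,400,300))
print(f[:2],e[:2],tri(S,e[0],T,f[0]),onz(T,f[0],.185))
ys,xs=np.nonzero(f[2]);print(onz(T,((xs.min()+xs.max())/2,(ys.min()+ys.max())/2),.187))
E
```

```text
(array([251.9040404 , 194.69191919]), array([244, 186,  17,  18, 198], dtype=int32)) (array([314.09756098, 199.31707317]), array([304, 189,  22,  22, 287], dtype=int32)) (array([0.61956397, 0.01042108, 0.17268948]), np.float64(0.002414637279656155)) [0.61854923 0.01061475 0.185     ]
[0.61882689 0.01022474 0.187     ]
```

```bash
for i in 1 2 3; do python3 -m handwheel '0 -0.04 0 0 0 0 0;0 -0.08 0 0 0 0 0;0 -0.08 0 0 0 0 0;0 -0.08 0 0 0 0 0;0 -0.08 0 0 0 0 0' | egrep 'eef|force:' ; done
```

```text
eef_pos: [0.4812, -0.0028, 0.2304]
ft_force: [1.4, 6.7, 5.4]
grasp_force: 60.8
eef_pos: [0.4812, -0.0037, 0.2304]
ft_force: [1.8, 14.8, 5.6]
grasp_force: 60.8
eef_pos: [0.4814, -0.0074, 0.2304]
ft_force: [0.9, 2.8, 5.6]
grasp_force: 60.8
```

```bash
for r in 1 2; do python3 -m handwheel '0 0.08 0 0 0 0 0;0 0.16 0 0 0 0 0;0 0.16 0 0 0 0 0;0 0.16 0 0 0 0 0;0 0.16 0 0 0 0 0' | egrep 'eef|force:' ; done
```

```text
eef_pos: [0.4813, -0.0033, 0.2304]
ft_force: [1.3, 4.2, 5.8]
grasp_force: 60.9
eef_pos: [0.4812, 0.0001, 0.2304]
ft_force: [0.1, 0.1, 6.4]
grasp_force: 61.0
```

```bash
for r in 1 2 3; do python3 -m handwheel '0 0.04 0 0 0 0 0;0 0.08 0 0 0 0 0;0 0.08 0 0 0 0 0;0 0.08 0 0 0 0 0;0 0.08 0 0 0 0 0' | egrep 'eef|force:' ; done
```

```text
eef_pos: [0.4812, 0.0011, 0.2305]
ft_force: [-0.0, -9.5, 6.1]
grasp_force: 61.1
eef_pos: [0.4811, 0.0037, 0.2304]
ft_force: [0.5, -3.4, 6.1]
grasp_force: 61.4
eef_pos: [0.4811, 0.0062, 0.2304]
ft_force: [-0.9, 0.1, 8.0]
grasp_force: 61.4
```

```bash
python3 -m handwheel '0 -0.1 0 0 0 0 0;0 -0.2 0 0 0 0 0;0 -0.3 0 0 0 0 0;0 -0.3 0 0 0 0 0;0 -0.3 0 0 0 0 0'; python3 -m handwheel '0 0 0 0 0 0 0;0 0 0 0 0 0 0;0 0 0 0 0 0 0;0 0 0 0 0 0 0;0 0 0 0 0 0 0' | egrep 'eef|force:';
```

```text
time_s: 11.25
eef_pos: [0.4812, -0.0014, 0.2304]
tool_rot: [0.001, -0.018, 1.0, -0.0]
ft_force: [-0.6, -0.5, 6.0]
grip_width: 0.0072
grasp_force: 61.2
eef_pos: [0.4812, -0.0014, 0.2304]
ft_force: [0.2, -0.3, 5.7]
grasp_force: 61.2
```

```bash
python3 -m handwheel '0 0 0 0 0 0 1;0 0 0 0 0 0 1;0 0 0 0 0 0 1;0 0 0 0 0 0 1;0 0 0 0 0 0 1'; python3 -m handwheel '0 0 1.5 0 0 0 1;0 0 3 0 0 0 1;0 0 4.5 0 0 0 1;0 0 6 0 0 -1 1;0 0 7 0 0 -2 1'; python3 -m handwheel '1 0 0 0 0 -1 1;2 0 0 0 0 -2 1;3 0 0 0 0 -3 1;3.4 0 0 0 0 -4 1;3.4 0 0 0 0 -5 1'; python3 m.py
python3 - <<'E'
from h import *
from rig import bot
import pickle
T=pickle.load(open("t1.pkl","rb"));S=pickle.load(open("s1.pkl","rb"))
e=blob(S,(0,150,60),(6,255,255),(200,100,400,300));print(e[:2],onz(S,e[0],.173))
W=bot.camera("wrist");cv2.imwrite("pics/w2.png",W["color"]);w=blob(W,(0,130,40),(6,255,255),(0,0,560,420));print(w[:2],tri(S,e[0],W,w[0]))
pickle.dump(W,open("w2.pkl","wb"));s=bot.get_state();print(s["eef_pos"],s["tool_rot"],s["qpos"])
E
```

```text
time_s: 12.25
eef_pos: [0.4807, -0.001, 0.2296]
tool_rot: [-0.0, -0.018, 1.0, 0.0]
ft_force: [-0.3, 0.5, -0.3]
grip_width: 0.0784
grasp_force: 0.0
time_s: 12.75
eef_pos: [0.4808, -0.001, 0.4075]
tool_rot: [0.002, 0.124, 0.992, -0.0]
ft_force: [0.7, 0.8, -0.5]
grip_width: 0.0855
grasp_force: 0.0
time_s: 13.25
eef_pos: [0.5669, -0.0011, 0.404]
tool_rot: [-0.0, 0.456, 0.89, -0.0]
ft_force: [-0.1, -0.0, -0.6]
grip_width: 0.0853
grasp_force: 0.0
13.25 [ 0.56690672 -0.00106809  0.40400873] [-0.08273159 -0.01244971 -0.64443948]
(array([312.50378788, 200.375     ]), array([303, 190,  22,  22, 264], dtype=int32)) [0.61904461 0.00336683 0.173     ]
(array([351.03911029, 274.63762743]), array([ 311,  228,   90,   98, 5395], dtype=int32)) (array([0.61963906, 0.00316626, 0.17354359]), np.float64(0.0006985306381406832))
[ 0.56574318 -0.0009897   0.40435486] [-3.50631942e-04  4.51839489e-01  8.92099177e-01 -1.08945381e-04] [-1.37212222e-01  4.17466018e-01  1.40952196e+00  2.30381634e-05
  1.31533867e+00 -7.70361824e-01]
```

View pics/w2.png

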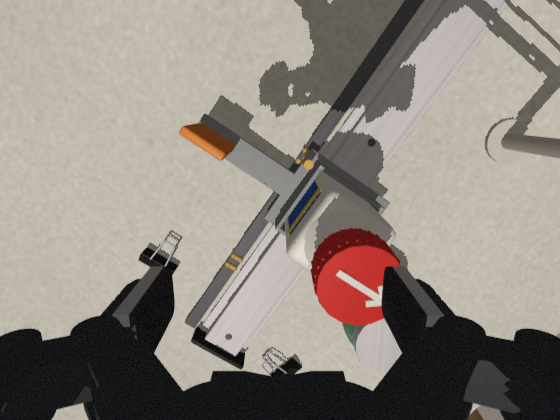

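View pics/scene_now.png

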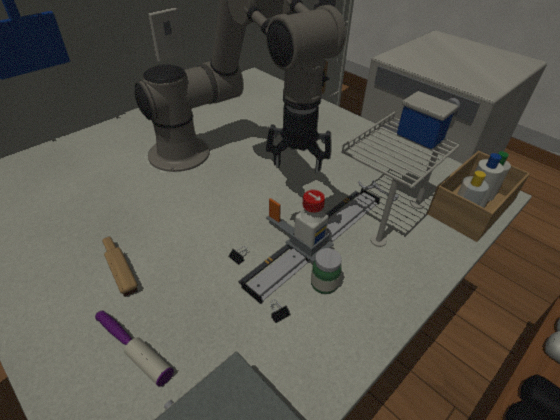

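Wrist view: the cap top is around (355,285) with its arrow, the tab is at (205,138), and the caddy sits at the second stop's marks (306,158). The scene view confirms the caddy is clear of the shelf and the bystanders are untouched. The triangulated cap is at (0.6196,0.0032,0.1735), which matches the tab + 130 mm prediction. Moving over and down.

```bash
python3 -m handwheel '1 0.1 0 0 0 0 1;2 0.17 0 0 0 0 1;2.15 0.17 0 0 0 0 1;2.15 0.17 0 0 0 0 1;2.15 0.17 0 0 0 0 1'; python3 -m handwheel '0 0 -0.7 0 0 0 1;0 0 -1.4 0 0 0 1;0 0 -2.1 0 0 0 1;0 0 -2.8 0 0 0 1;0 0 -2.8 0 0 0 1'
```

```text
time_s: 13.9
eef_pos: [0.6188, 0.0032, 0.4046]
tool_rot: [-0.0, 0.453, 0.892, -0.0]
ft_force: [0.3, 0.8, -0.2]
grip_width: 0.0857
grasp_force: 0.0
time_s: 14.4
eef_pos: [0.6182, 0.0032, 0.3326]
tool_rot: [-0.002, 0.453, 0.892, -0.001]
ft_force: [-0.1, 0.8, -1.2]
grip_width: 0.0855
grasp_force: 0.0
```

```bash
for i in 1 2; do python3 -m handwheel '0.03 0 0 0 0 0 0;0.03 0 0 0 0 0 0;0.03 0 0 0 0 0 0;0.03 0 0 0 0 0 0;0.03 0 0 0 0 0 0'; done
```

```text
time_s: 14.9
eef_pos: [0.6205, 0.0031, 0.3358]
tool_rot: [0.001, 0.453, 0.891, 0.0]
ft_force: [0.4, -0.7, 5.5]
grip_width: 0.0508
grasp_force: 61.5
time_s: 15.4
eef_pos: [0.621, 0.0031, 0.3347]
tool_rot: [0.0, 0.453, 0.891, -0.0]
ft_force: [-0.4, -1.0, 4.3]
grip_width: 0.0507
grasp_force: 61.6
```

```bash
python3 -m handwheel '0 0 -0.1 0 0 0 0;0 0 -0.2 0 0 0 0;0 0 -0.3 0 0 0 0;0 0 -0.3 0 0 0 0;0 0 -0.3 0 0 0 0'; python3 -m handwheel '0 0 -0.06 0 0 0 0;0 0 -0.06 0 0 0 0;0 0 -0.06 0 0 0 0;0 0 -0.06 0 0 0 0;0 0 -0.06 0 0 0 0'
```

```text
time_s: 15.9
eef_pos: [0.6211, 0.0032, 0.3291]
tool_rot: [0.001, 0.453, 0.891, 0.0]
ft_force: [-3.5, -2.2, 13.0]
grip_width: 0.0508
grasp_force: 62.6
time_s: 16.4
eef_pos: [0.6212, 0.0032, 0.329]
tool_rot: [0.002, 0.453, 0.891, 0.001]
ft_force: [-5.5, -1.1, 21.1]
grip_width: 0.0511
grasp_force: 63.2
```

```bash
python3 -m handwheel '0 0 0 0 0 0.5 0;0 0 0 0 0 1 0;0 0 0 0 0 1.6 0;0 0 0 0 0 2.2 0;0 0 0 0 0 2.8 0'; python3 -m handwheel '0 0 0 0 0 0.6 0;0 0 0 0 0 1.2 0;0 0 0 0 0 1.8 0;0 0 0 0 0 2.4 0;0 0 0 0 0 3 0'
```

```text
time_s: 16.9
eef_pos: [0.6217, 0.0034, 0.3289]
tool_rot: [0.003, 0.27, 0.963, 0.001]
ft_force: [-0.7, -0.2, 17.2]
grip_width: 0.0508
grasp_force: 62.9
time_s: 17.4
eef_pos: [0.6219, 0.0034, 0.3289]
tool_rot: [0.004, 0.064, 0.998, 0.0]
ft_force: [0.1, 0.7, 17.5]
grip_width: 0.0508
grasp_force: 62.8
```

```bash
python3 -m handwheel '0 0 0 0 0 0.6 0;0 0 0 0 0 1.2 0;0 0 0 0 0 1.8 0;0 0 0 0 0 2.4 0;0 0 0 0 0 3 0'; python3 -m handwheel '0 0 0 0 0 0.6 0;0 0 0 0 0 1.2 0;0 0 0 0 0 1.6 0;0 0 0 0 0 1.6 0;0 0 0 0 0 1.6 0'; python3 - <<'E'
from h import *
from rig import bot
c=bot.camera("wrist");cv2.imwrite("pics/w3.png",c["color"])
E
```

```text
time_s: 17.9
eef_pos: [0.6219, 0.0034, 0.3289]
tool_rot: [0.003, -0.145, 0.989, -0.001]
ft_force: [-0.5, 1.1, 17.9]
grip_width: 0.0505
grasp_force: 62.8
time_s: 18.4
eef_pos: [0.6219, 0.0034, 0.3289]
tool_rot: [0.003, -0.253, 0.967, -0.001]
ft_force: [-0.4, 0.4, 17.0]
grip_width: 0.051
grasp_force: 62.8
```

View pics/w3.png

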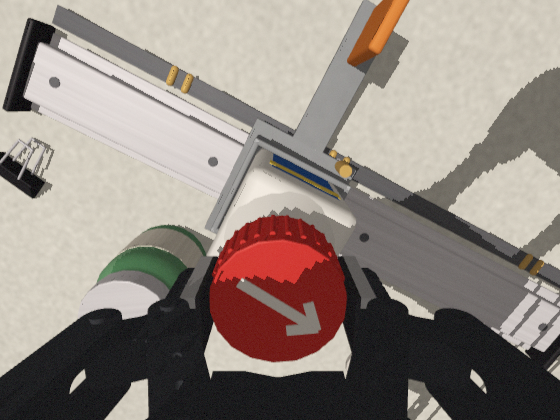

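Wrist view: the cap is gripped at (278,290), and its arrow kept its orientation relative to the gripper, so it turned about 83° with the tool. The bottle stayed square in the caddy. Lifting.

```bash
python3 -m handwheel '0 0 0.2 0 0 0 0;0 0 0.4 0 0 0 0;0 0 0.6 0 0 0 0;0 0 0.8 0 0 0 0;0 0 1 0 0 0 0'; python3 -m handwheel '0 0 0.4 0 0 0 0;0 0 0.8 0 0 0 0;0 0 1.2 0 0 0 0;0 0 1.6 0 0 0 0;0 0 1.8 0 0 0 0'; python3 -m handwheel '0 0 0 0 0 0 0;0 0 0 0 0 0 0;0 0 0 0 0 0 0;0 0 0 0 0 0 0;0 0 0 0 0 0 0'; python3 - <<'E'
from h import *
from rig import bot
c=bot.camera("scene");t=bot.camera("wrist")["color"];cv2.imwrite("pics/e.png",np.hstack([cv2.resize(c["color"][120:320,200:400],(400,400)),cv2.resize(t,(400,400))]))
E
```

```text
time_s: 18.95
eef_pos: [0.6208, 0.0033, 0.35]
tool_rot: [-0.001, -0.253, 0.967, 0.001]
ft_force: [-0.3, 0.0, -0.2]
grip_width: 0.0507
grasp_force: 62.2
time_s: 19.45
eef_pos: [0.6211, 0.0032, 0.3973]
tool_rot: [0.001, -0.253, 0.967, -0.0]
ft_force: [-0.0, -0.9, -0.4]
grip_width: 0.0507
grasp_force: 62.2
time_s: 19.95
eef_pos: [0.621, 0.0032, 0.3953]
tool_rot: [-0.0, -0.253, 0.967, 0.0]
ft_force: [0.1, 0.2, 0.1]
grip_width: 0.0507
grasp_force: 62.3
```

View pics/e.png

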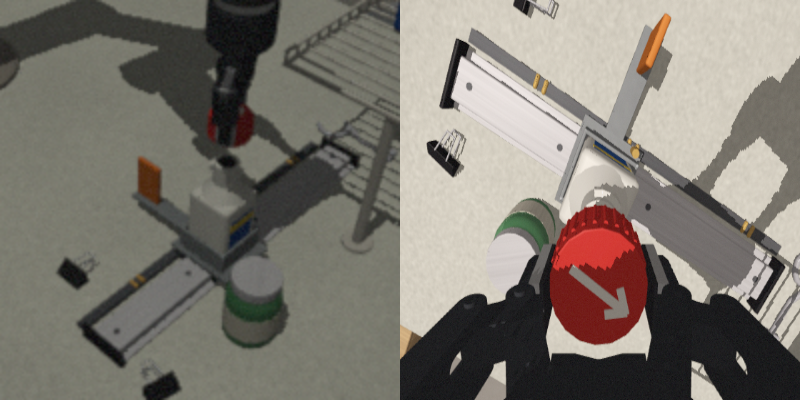

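The cap, at crop (230,122), is held about 60 mm above the open neck at (228,160). The bottle is standing in the caddy at the stop and nothing else has moved.

```bash
python3 -c "
from rig import bot
print(bot.hand_in())"
```

```text
the job is handed in; nothing more can be done
None
```

The job is handed in (no verdict was returned): the caddy is at the second stop, and the cap was pressed, turned about 83° counter-clockwise, lifted off, and is held still about 60 mm above the open bottle; while feeling for the stop I briefly slid the caddy just past its click ridge on each side, then re-seated it before touching the cap.

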